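# Refit the battery cover of the kitchen radio

### The arm

A 7-joint arm with a two-finger parallel gripper is mounted at the origin on a cart in front of the work surface, level with it; the furniture and walls round the work are solid. World frame = base frame: x ahead of the robot, y to its left, z up, the work surface at z = 0. Lengths are in m, angles in rad, forces in N, time in s.
With the tool pointing down it reaches from about 0.4 to 0.875 m from the base axis. Payload 19.3 kg.
Tool frame: the origin (TCP) lies midway between the tips of the shut fingers; the grasp point (between the pads) lies 19 mm behind it (bot.grip_point_offset is the distance from the TCP to the grasp point, in m); z points along the fingers, y is the direction in which the jaws open and shut (so a half turn about z gives the same grasp; the last joint's range is limited). The gripper opens to 85 mm and grips with 20 to 120 N. Pads are 22 mm wide; open, the fingers measure 114 mm over their backs; the gripper's body (76 mm by 85 mm) begins 54 mm behind the grasp point. The pads swing forward as they close: fully open they stand 13 mm farther back than shut.
Start: joints at [1.253, 0.521, -0.036, 1.599, 0.021, 1.021, -0.113], TCP at [0.153, -0.606, 0.231] pointing down, gripper open.
Joint ranges: [-2.91, 2.91], [-0.3, 2.13], [-1.5, 1.42], [0.17, 2.43], [-1.26, 4.41], [0.16, 1.93], [-2.52, 2.52]. Speed limits (rad/s): [1.89, 1.89, 2.39, 2.39, 3.01, 3.01, 3.01].

### API

Orientations are given as [roll, pitch, yaw] about the fixed x, y, z axes, in that order (R = Rz(yaw) Ry(pitch) Rx(roll)).
In Python, from workcell import bot, viewer, workorder gives the robot as it stands.
- The arm moves only by the tool move_arm, never from a script. Its argument "plan" is a list of rows, each a list of 6 numbers: the shift along the tool's x, y, z scaled (see below), then the turn, a rotation vector about the tool's x, y, z scaled (see below). A call has 1 to 5 rows; each row shifts and turns the commanded pose from where the row before left it, along the tool's axes as they then stand; what a row does not reach is not made up. The controller multiplies each number of a shift by 0.025 m and each number of a turn by pi rad. A row lasts 1/10 s, in which the tool goes at most 50 mm and 8.59 degrees, less where a joint would pass 70% of its speed; a pose out of reach is approached as far as the arm can. A call with a number of a shift or a turn outside -1 to 1 is refused whole. A call with a gripper value outside its range is refused whole. "claw" is the closure, from -1 (fully open) to 1 (shut), so that 0 is half open, set as the call begins (left out, the last holds). The fingers move at their own pace and stop on an object; "force" is the grip in N (left out, the last holds). Time passes only in rows, so rows that do not move let the fingers close. It gives the time, the measured TCP pose, the force and the opening at its end, in the units of the state.
- bot.observe(): the state, without advancing time (a new reading comes with each control period).
- viewer.grab_frame(name): name is "scene" or "top" or "wrist"; returns the picture (384x512x3 uint8, red, green, blue); there is no depth.
- viewer.camera_info(name): a dict with "K" (3x3 intrinsics, pixels), "D" ([k1, k2, p1, p2, k3] as OpenCV has them; the pictures are not rectified), "R" (3x3) and "t" (3): a world point X has camera coordinates R X + t. Camera axes: x right, y down, z forward; pixel columns grow to the right and rows downward; lengths in m; the calibration is good to about 2 mm. A picture is of the moment at which its call begins: read the wrist's pose just before it. camera_info takes no time and is no camera call; for the wrist camera it gives the pose at the moment of the call.
- workorder.job_done(): hands the job in, once; it reports no verdict.
The state is a dict: "clock": time; "qpos": joint angles; "qd": joint speeds; "joint_efforts": joint torques, N m; "position": TCP position; "tool_rot": TCP orientation; "force": force on the tool from outside, world axes, zero at the start; "moment": the same for the moment, N m; "grip_width": finger opening in m.
Only numpy, scipy, OpenCV 4.12 (cv2) and the standard library are available. Lean on these libraries where they do the work, as an engineer would, in place of code of your own. Each camera call takes 0.05 s, during which the arm holds its last target.

### The job

The cream kitchen radio lies on its face with its battery bay open. Take its dark teal battery cover by the grip fin, hook the cover's front lip into the slot under the radio's bridge while the rear end is still raised, then pivot the rear end down until it snaps under the orange spring catch and the cover lies flat. Let go of it at the end.

Things in the scene. Friction and masses are not known exactly. Their poses are not given: they have to be found in the camera images.
- cover_grip (a point): (Sizes in mm.) Middle of the grip fin (16 thick in y, 48 long in x, 30 tall) on the loose dark teal cover, a plate 130 x 80 x 5, 110 g. Axes: x to the front lip, z out of the plate. The plate's top is 15 below, its rear edge 67 behind; thumb pad 34 to 60 behind. An underside rib 28 deep, 17 behind, stands it nose down 16 degrees, right for hooking. The white tub lid is not the cover.
- cover_lip (a point): Tip of the cover's front lip, at mid width and thickness: 83 mm ahead of cover_grip and 18 mm below it, in the cover's axes (same axes as cover_grip). The lip is 4 mm thick and 30 mm wide and stands 20 mm out of the plate's front edge, level with the plate's underside.
- slot_mouth (a point): Middle of the mouth of the slot in the fixed cream radio (216 x 164 x 70 mm), 51.5 mm above the worktop. x points level into the slot, z up. Slot 17 mm high, 52 wide (104 above the ledges), 20 deep; a brow flares 9 up and back over it. Shut: level, side ledges hold its underside 1.5 below, lip 14 to 20 inside, thumb pad middle 110 behind, 3.5 above. Side rims 104 apart, 6.5 above.
- catch (a joint): Orange spring catch at the bay's rear, tip 125 mm behind slot_mouth, top 20 mm above it: m pushed back, 0 at rest, at most 0.016. Sloped on top: the cover's rear edge rests on it until pressed down (about 4 to 8 N on thumb pad or fin), drives it back 5 to 8 mm and it springs back to 0 over the edge. Pass the cover in with its rear end above the catch, as at the 16 degree tilt.
Not all that is in view belongs to the job. There is more than one size of the part that bears cover_grip; the job needs the middle-sized.

How it is judged:
By the outcome, as a careful person would: the job done as asked, in the order asked, and still so for the second after the job is handed in, with the robot touching nothing.
It also fails if it takes over 48 s, if anything falls off the work surface, if the arm or the gripper's body presses on something with over 40 N, if the wrist force passes 120 N, or if a joint passes its speed limit or range.

## Working session

There is one attempt and no reset: what is moved stays moved. The work goes in short steps, Python scripts to look and compute and a tool call to move; the robot and the scene stay as the last step left them, time stands still between calls to the robot, and variables do not carry over. Pictures are saved under pics/ and viewed, and the job is handed in when it is done.

Besides the shell and the picture viewer there is one more tool, called after "Emit:" in YAML: its name, and indented under it one key for each argument. move_arm: Moves the arm, as the interface text tells. Shifts and turns lie within -1 to 1; 1 stands for 0.025 m of shift or pi rad of turn. Its arguments: {"type":"object","properties":{"plan":{"type":"array","items":{"type":"array","items":{"type":"number"}}},"claw":{"type":"number"},"force":{"type":"number"}},"required":["plan"]}

```bash
mkdir -p pics; ls
python3 - <<'E'
from workcell import bot, viewer, workorder
import cv2
print(bot.observe(), bot.grip_point_offset)
for n in ("scene","top","wrist"):
    ci=viewer.camera_info(n); print(n,{k:(v.round(4).tolist() if hasattr(v,'round') else v) for k,v in ci.items()})
    cv2.imwrite(f"pics/{n}0.png",viewer.grab_frame(n)[:,:,::-1])
E
```

```text
pics
{'clock': 0.0, 'qpos': array([ 1.2528609 ,  0.52206236, -0.03630806,  1.59998903,  0.02121637,
        1.02113141, -0.11280529]), 'qd': array([ 0.00088796,  0.00012397, -0.00099175,  0.00073576,  0.00081321,
       -0.00026785, -0.00097909]), 'joint_efforts': array([-9.40884238e-04, -9.27139807e+01,  1.97933011e+00, -3.69951832e+01,
        1.78087084e-02,  8.07208009e-03, -4.91092931e-05]), 'position': array([ 0.15311925, -0.60559852,  0.23070264]), 'tool_rot': array([-3.14039292e+00,  1.10493503e-04,  2.47711678e-01]), 'force': array([-0.01602047, -1.00071574,  0.40107055]), 'moment': array([-0.0241384 ,  0.04623092,  0.02622576]), 'grip_width': 0.08513667983953968} 0.0187
scene {'K': [[356.5979, 0.0, 258.2167], [0.0, 356.5979, 185.9706], [0.0, 0.0, 1.0]], 'D': [-0.0553, 0.0, 0.0, 0.0, 0.0], 'R': [[-0.8944, -0.447, -0.0154], [-0.3364, 0.695, -0.6355], [0.2948, -0.5632, -0.7719]], 't': [0.3533, 0.412, 0.6706]}
top {'K': [[459.1546, 0.0, 260.0851], [0.0, 459.1546, 189.6064], [0.0, 0.0, 1.0]], 'D': [-0.0675, 0.0, 0.0, 0.0, 0.0], 'R': [[-0.0078, -1.0, -0.0055], [-0.9916, 0.0084, -0.1293], [0.1293, 0.0044, -0.9916]], 't': [-0.2585, 0.514, 1.2742]}
wrist {'K': [[305.2523, 0.0, 258.0475], [0.0, 305.2523, 192.8506], [0.0, 0.0, 1.0]], 'D': [0.0145, 0.0, 0.0, 0.0, 0.0], 'R': [[0.2455, -0.9694, -0.0016], [-0.9308, -0.2362, 0.279], [-0.2709, -0.067, -0.9603]], 't': [-0.6236, -0.0374, 0.3804]}
```

View pics/scene0.png

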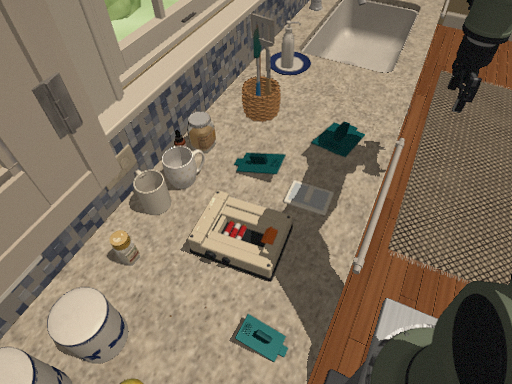

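View pics/top0.png

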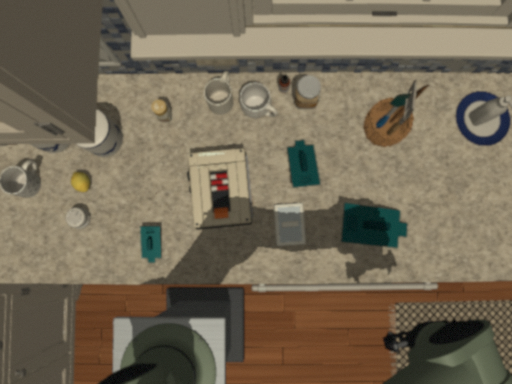

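View pics/wrist0.png

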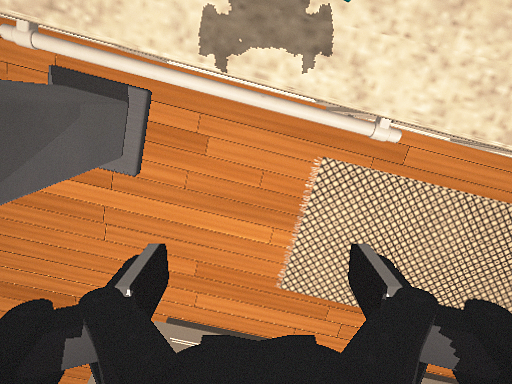

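```bash
cat > h.py <<'E'
import numpy as np, cv2
from workcell import bot, viewer, workorder
from scipy.spatial.transform import Rotation as Ro
def ray(ci,uv):
    K=np.array(ci["K"]);D=np.array(ci["D"]);R=np.array(ci["R"]);t=np.array(ci["t"])
    p=cv2.undistortPoints(np.array([[uv]],float),K,D)[0,0]
    d=R.T@np.array([p[0],p[1],1]); return -R.T@t, d/np.linalg.norm(d)
def onz(ci,uv,z):
    o,d=ray(ci,uv); return o+d*(z-o[2])/d[2]
def tri(obs):
    A=np.zeros((3,3));b=np.zeros(3)
    L=[ray(c,u) for c,u in obs]
    for o,d in L:
        P=np.eye(3)-np.outer(d,d);A+=P;b+=P@o
    X=np.linalg.solve(A,b)
    return X,[np.linalg.norm((np.eye(3)-np.outer(d,d))@(X-o)) for o,d in L]
def proj(ci,X):
    return cv2.projectPoints(np.array(X,float).reshape(-1,3),cv2.Rodrigues(np.array(ci["R"]))[0],np.array(ci["t"]),np.array(ci["K"]),np.array(ci["D"]))[0].reshape(-1,2)
def crop(src,dst,x0,y0,x1,y1,s):
    im=cv2.imread(src)[y0:y1,x0:x1]; cv2.imwrite(dst,cv2.resize(im,None,fx=s,fy=s,interpolation=cv2.INTER_CUBIC))
E
python3 - <<'E'
from h import *
crop("pics/top0.png","pics/top0c.png",175,125,335,245,5)
crop("pics/scene0.png","pics/scene0c.png",170,120,350,280,4)
c=viewer.camera_info("top"); 
for n,uv in dict(mid=(303,163),small=(151,242),large=(373,225)).items(): print(n,onz(c,uv,.03))
for uv in [(190,149),(243,146),(252,226),(197,229)]: print(onz(c,uv,.07))
E
```

```text
mid [ 0.58833293 -0.38664051  0.03      ]
small [0.3654934  0.04687544 0.03      ]
large [ 0.40843356 -0.58172764  0.03      ]
[ 0.62355634 -0.06717145  0.07      ]
[ 0.63063135 -0.21594909  0.07      ]
[ 0.40675407 -0.23994136  0.07      ]
[ 0.39962871 -0.08912451  0.07      ]
```

View pics/top0c.png

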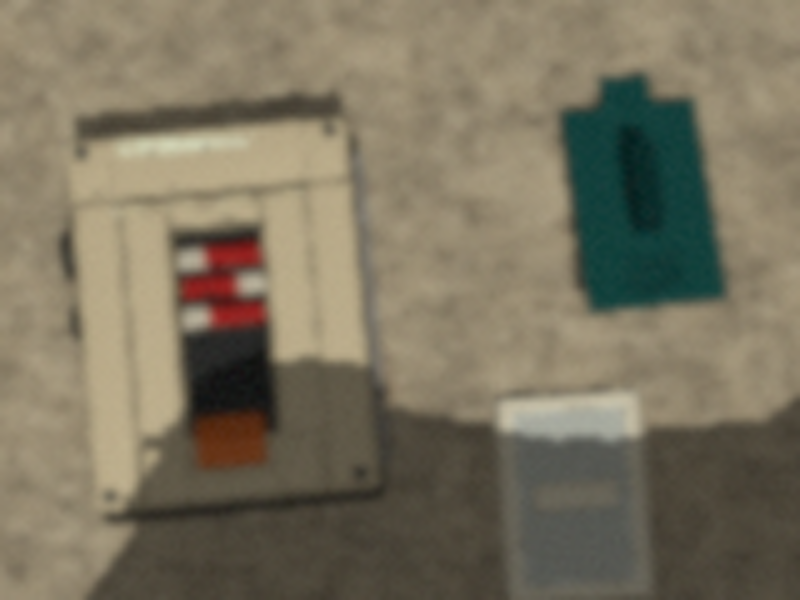

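View pics/scene0c.png

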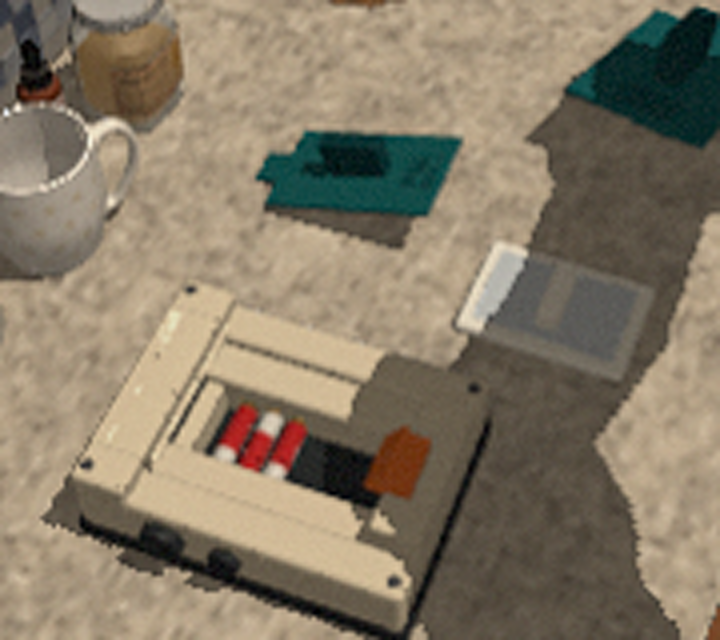

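```bash
cat >> h.py <<'E'
def Rt(s=None):
    s=s or bot.observe(); return Ro.from_euler("xyz",s["tool_rot"]).as_matrix(),s["position"]
def delta(pos,R=None):
    R0,p0=Rt(); d=R0.T@(np.array(pos)-p0)/.025
    r=np.zeros(3) if R is None else Ro.from_matrix(R0.T@R).as_rotvec()/np.pi
    print("shift units",d.round(2),"turn units",r.round(4))
E
python3 - <<'E'
from h import *
R,p=Rt(); c=viewer.camera_info("wrist"); Rc=np.array(c["R"]);o=-Rc.T@np.array(c["t"])
print("cam in tool",R.T@(o-p), "cam axes in tool\n",(R.T@Rc.T).round(3))
yaw=.17
delta([.42,-.33,.27],Ro.from_euler("xyz",[np.pi,0,.12]).as_matrix())
E
```

```text
cam in tool [ 0.07035271 -0.0007113  -0.14389852] cam axes in tool
 [[ 0.    -0.96  -0.279]
 [ 1.     0.    -0.001]
 [ 0.001 -0.279  0.96 ]]
shift units [13.05 -8.07 -1.56] turn units [-0.0003  0.      0.0407]
```

Run:
```python
from h import *
delta([.53,-.38,.27],Ro.from_euler("xyz",[np.pi,0,.12]).as_matrix())
```

```text
shift units [16.82 -5.06 -1.56] turn units [-0.0003  0.      0.0407]
```

Emit:
move_arm:
  plan:
    - [1,-0.3,-0.15,0,0,0]
    - [1,-0.3,-0.15,0,0,0]
    - [1,-0.3,-0.15,0,0,0]
    - [1,-0.3,-0.15,0,0,0]
    - [1,-0.3,-0.15,0,0,0]
  claw: -1

```text
clock: 0.65
position: [0.2661, -0.5382, 0.25]
tool_rot: [-3.141, 0.0, 0.248]
force: [0.5, -0.2, 0.5]
grip_width: 0.0852
```

Emit:
move_arm:
  plan:
    - [1,-0.3,-0.15,0,0,0]
    - [1,-0.3,-0.15,0,0,0]
    - [1,-0.3,-0.15,0,0,0]
    - [1,-0.3,-0.15,0,0,0]
    - [1,-0.3,-0.15,0,0,0]

```text
clock: 1.15
position: [0.378, -0.4712, 0.2688]
tool_rot: [-3.141, 0.0, 0.248]
force: [-0.9, -0.6, -0.3]
grip_width: 0.0855
```

Emit:
move_arm:
  plan:
    - [1,-0.3,0,0,0,0]
    - [1,-0.3,0,0,0,0]
    - [1,-0.3,0,0,0,0]
    - [1,-0.3,0,0,0,0]
    - [1,-0.3,0,0,0,0]

```text
clock: 1.65
position: [0.49, -0.4042, 0.2686]
tool_rot: [-3.141, 0.0, 0.248]
force: [0.3, -0.1, 0.1]
grip_width: 0.0857
```

Emit:
move_arm:
  plan:
    - [1,-0.3,0,0,0,0.02]
    - [0.8,-0.3,0,0,0,0.02]
    - [0,0,0,0,0,0]

```text
clock: 1.95
position: [0.5324, -0.3778, 0.2682]
tool_rot: [-3.14, -0.0, 0.124]
force: [-0.3, 0.5, -0.5]
grip_width: 0.0856
```

Run:
```python
from h import *
import pickle
s=bot.observe();print(s["clock"],s["position"],s["tool_rot"],s["qd"].round(3))
c=viewer.camera_info("wrist");im=viewer.grab_frame("wrist")[:,:,::-1]
cv2.imwrite("pics/w1.png",im);pickle.dump(c,open("w1.pkl","wb"))
crop("pics/w1.png","pics/w1b.png",0,0,512,384,1.5)
delta([.53,-.22,.27],Ro.from_euler("xyz",[np.pi,0,.12]).as_matrix())
```

```text
1.95 [ 0.53236068 -0.37779597  0.26817484] [-3.14014633e+00 -4.80113879e-04  1.23843109e-01] [ 0.044 -0.017  0.02   0.027  0.017 -0.004  0.092]
shift units [ 0.76 -6.32 -0.07] turn units [-0.0002  0.0001  0.0014]
```

View pics/w1b.png

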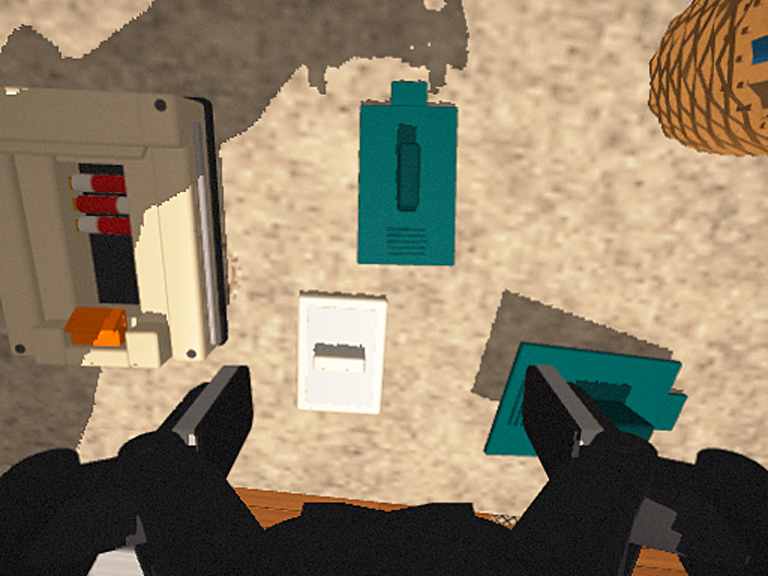

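Emit:
move_arm:
  plan:
    - [0.1,-1,0,0,0,0]
    - [0.1,-1,0,0,0,0]
    - [0.1,-1,0,0,0,0]
    - [0.1,-1,0,0,0,0]
    - [0.1,-1,0,0,0,0]

```text
clock: 2.5
position: [0.5261, -0.2548, 0.2688]
tool_rot: [3.141, 0.0, 0.122]
force: [0.3, 0.8, 0.4]
grip_width: 0.0858
```

Emit:
move_arm:
  plan:
    - [0.2,-1,0,0,0,0]
    - [0,0,0,0,0,0]

```text
clock: 2.7
position: [0.529, -0.2268, 0.2691]
tool_rot: [-3.141, -0.0, 0.126]
force: [-0.2, -0.1, 0.2]
grip_width: 0.0855
```

Run:
```python
from h import *
import pickle
s=bot.observe();print(s["clock"],s["position"],s["tool_rot"],s["qd"].round(3))
c=viewer.camera_info("wrist");im=viewer.grab_frame("wrist")[:,:,::-1]
cv2.imwrite("pics/w2.png",im);pickle.dump(c,open("w2.pkl","wb"))
crop("pics/w2.png","pics/w2b.png",0,0,512,384,1.5)
crop("pics/w1.png","pics/w1c.png",230,40,320,190,4)
crop("pics/w2.png","pics/w2c.png",340,40,470,190,4)
crop("pics/w2.png","pics/w2r.png",130,40,320,190,4)
crop("pics/w1.png","pics/w1r.png",0,40,190,190,4)
```

```text
2.7 [ 0.52898157 -0.22684602  0.26905346] [-3.14074515e+00 -3.23169612e-04  1.25866250e-01] [ 0.037  0.016  0.04  -0.027  0.011  0.006  0.045]
```

View pics/w2b.png

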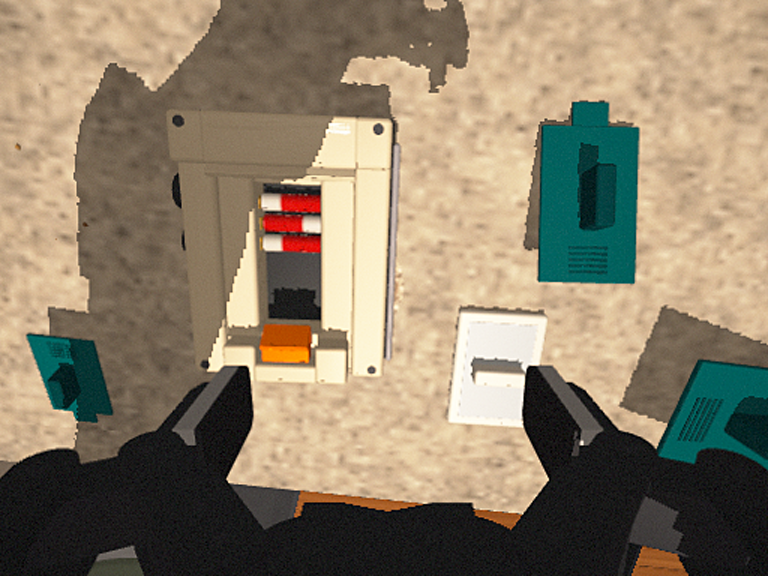

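View pics/w1c.png

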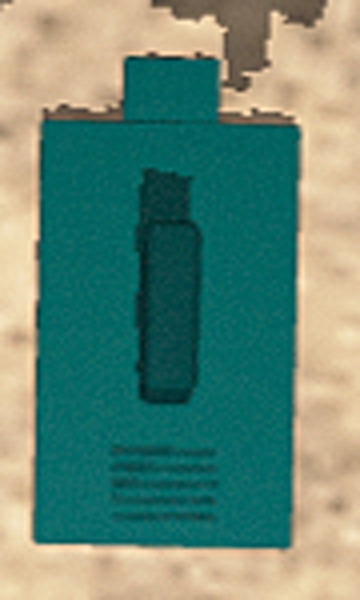

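View pics/w2c.png

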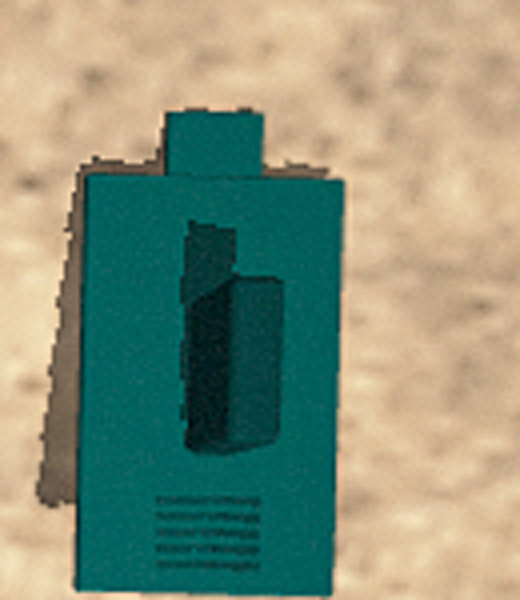

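View pics/w2r.png

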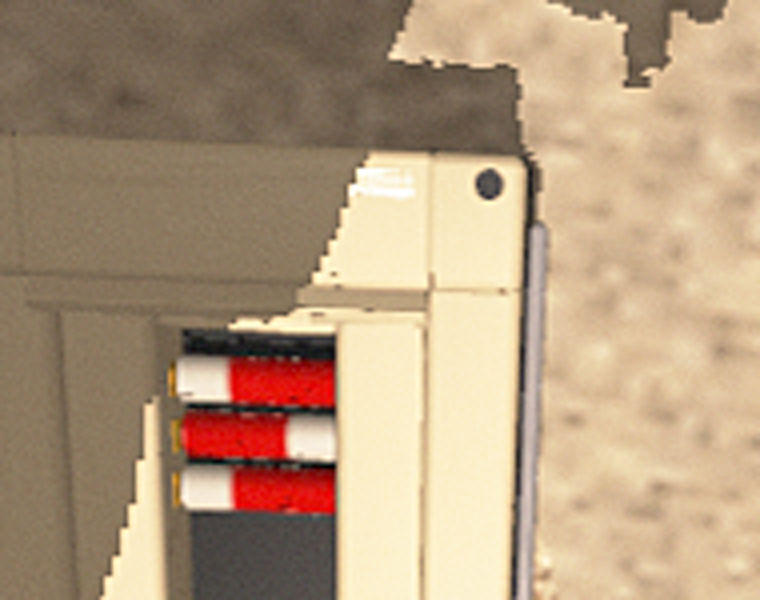

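View pics/w1r.png

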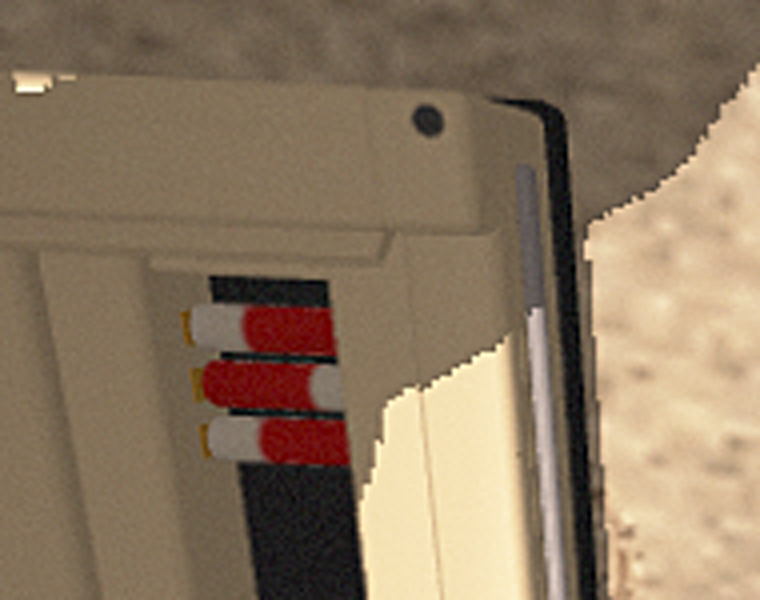

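Run:
```python
from h import *
crop("pics/w1.png","pics/w1q.png",0,170,170,250,4.5)
crop("pics/w2.png","pics/w2q.png",110,190,275,260,4.5)
crop("pics/w2.png","pics/w2s.png",105,65,275,165,4.5)
```

```text
(no output)
```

View pics/w1q.png

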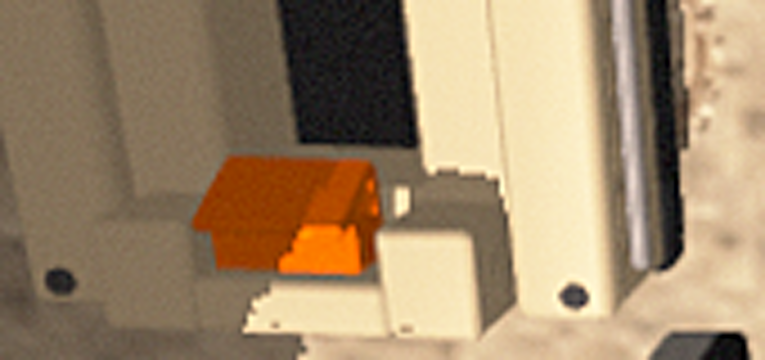

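View pics/w2q.png

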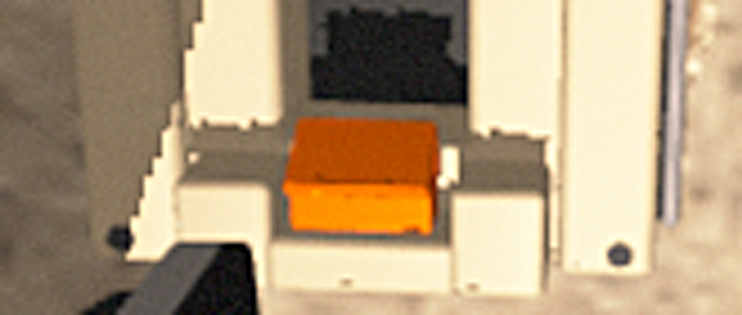

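View pics/w2s.png

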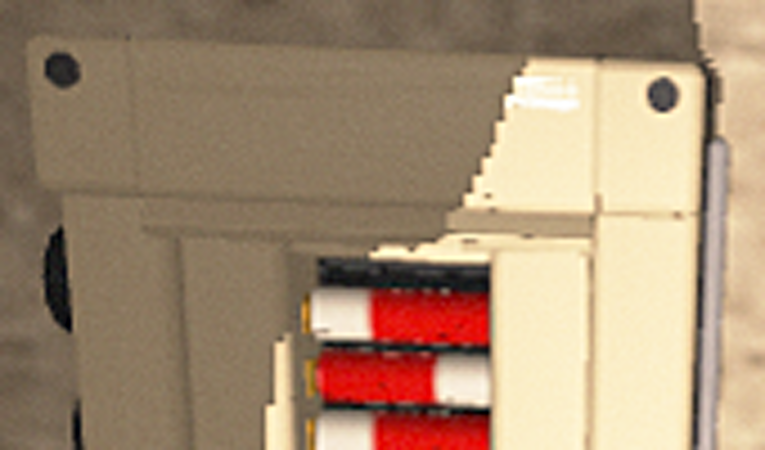

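```bash
cat > fit.py <<'E'
from h import *
import pickle
from scipy.optimize import least_squares
c1=pickle.load(open("w1.pkl","rb"));c2=pickle.load(open("w2.pkl","rb"))
def f(x0,y0,s): return lambda p:((p[0]+.5)/s-.5+x0,(p[1]+.5)/s-.5+y0)
w1c=f(230,40,4);w2c=f(340,40,4);w1r=f(0,40,4);w2r=f(130,40,4);w1q=f(0,170,4.5);w2q=f(110,190,4.5);w2s=f(105,65,4.5)
if __name__=="__main__":
    M={"LL":(83,15,-16),"LR":(83,-15,-16),"FL":(63,40,-15),"FR":(63,-40,-15),"RL":(-67,40,-15),"RR":(-67,-40,-15)}
    A=dict(LL=(124,58),LR=(219,57),FL=(41,122),FR=(299,124),RL=(33,542),RR=(291,547))
    B=dict(LL=(165,112),LR=(264,113),FL=(86,174),FR=(344,180),RL=(76,590),RR=(331,595))
    X=np.array([M[k] for k in M])/1000
    a=np.array([w1c(A[k]) for k in M]);b=np.array([w2c(B[k]) for k in M])
    def res(q):
        W=Ro.from_rotvec(q[3:]).apply(X)+q[:3]
        return np.r_[(proj(c1,W)-a).ravel(),(proj(c2,W)-b).ravel()]
    r=least_squares(res,[.59,-.39,.04,0,.28,.1])
    print("cover grip",r.x[:3],"euler deg",Ro.from_rotvec(r.x[3:]).as_euler("xyz",degrees=True),"res",r.fun.round(1))
    R=Ro.from_rotvec(r.x[3:])
    print("lip",R.apply([.083,0,-.018])+r.x[:3]); np.save("cover.npy",r.x)
    for k in M:
        x,e=tri([(c1,w1c(A[k])),(c2,w2c(B[k]))]);print(k,x.round(4),np.round(e,4))
    P=dict(screwFR=(w1r((429,120)),w2s((663,95))),screwRR=(w1q((574,296)),w2q((619,254))),screwRL=(w1q((60,281)),w2q((119,237))),
     catchtipL=(w1q((232,156)),w2q((298,118))),catchtipR=(w1q((374,162)),w2q((438,121))),catchridgeL=(w1q((193,229)),w2q((285,183))),
     browF=(w1r((390,232)),w2s((595,212))),browR=(w1r((375,262)),w2s((590,236))),bridgeR=(w1r((495,232)),w2s((690,213))),
     winFR=(w1r((327,281)),w2s((492,262))),postRtopL=(w1q((378,230)),w2q((453,190))),postRtopR=(w1q((473,234)),w2q((546,193))))
    for k,(u,v) in P.items():
        x,e=tri([(c1,u),(c2,v)]);print(k,x.round(4),np.round(e,4))
    print("screwFL@z", onz(c2,w2s((62,68)),.07))
    print("rimtop L/R @.058",onz(c2,w2s((143,225)),.058),onz(c2,w2s((591,330)),.058))
E
python3 fit.py
```

```text
cover grip [ 0.58753649 -0.38624449  0.04014896] euler deg [-0.1285721  15.80997723  6.0327509 ] res [-0.2 -0.1  0.4  0.6 -0.  -0.5  0.5  0.2  0.1  0.3  0.3  0.2  0.1 -0.2
 -0.4 -0.1 -0.4 -0.2 -0.2 -0.6 -0.4  0.2  0.2  0.3]
lip [ 6.62081738e-01 -3.78407004e-01  2.16764762e-04]
LL [ 0.661  -0.3636  0.0012] [0.0001 0.0001]
LR [ 0.664  -0.3925  0.0054] [0.0003 0.0003]
FL [ 0.639  -0.3407  0.0096] [0.0002 0.0002]
FR [ 0.6474 -0.4191  0.0118] [0.0004 0.0004]
RL [ 0.5158 -0.3536  0.0454] [0. 0.]
RR [ 0.5239 -0.4328  0.0444] [0. 0.]
screwFR [ 0.6162 -0.2083  0.0713] [0. 0.]
screwRR [ 0.4252 -0.225   0.0596] [0.0001 0.0001]
screwRL [ 0.4124 -0.0851  0.059 ] [0.0002 0.0002]
catchtipL [ 0.454  -0.1327  0.0575] [0.0001 0.0001]
catchtipR [ 0.4579 -0.1711  0.0586] [0.0003 0.0003]
catchridgeL [ 0.442  -0.1348  0.077 ] [0.001 0.001]
browF [ 0.5872 -0.1949  0.066 ] [0.0004 0.0004]
browR [ 0.5806 -0.1949  0.0742] [0.0016 0.0016]
bridgeR [ 0.5901 -0.2179  0.0543] [0. 0.]
winFR [ 0.5709 -0.1688  0.05  ] [0.0005 0.0005]
postRtopL [ 0.4437 -0.1782  0.0708] [0.0002 0.0002]
postRtopR [ 0.4459 -0.2032  0.071 ] [0.0003 0.0003]
screwFL@z [ 0.60419249 -0.06814895  0.07      ]
rimtop L/R @.058 [ 0.56991629 -0.0827331   0.058     ] [ 0.55834371 -0.19644752  0.058     ]
```

```bash
cat > tgt.py <<'E'
from h import *
q=np.load("cover.npy"); Rc=Ro.from_euler("xyz",[0,15.8,6.03],degrees=True).as_matrix()
g=np.array([q[0],q[1],.0414]); F=np.diag([1,-1,-1.])
Rtool=Rc@F
tg=g+Rc@[0,0,-.013]; pre=tg+Rc@[0,0,.09]
d=np.array([.996,.089,0]);n=np.array([-.089,.996,0]);mouth=np.array([.5813,-.1408,.0515])
def toolfor(s,z,pitch,yaw=5.1,lat=0):  # lip point at s,z rel mouth; cover pitch deg -> tool R, tcp for grasp offset -13
    Rm=Ro.from_euler("xyz",[0,pitch,yaw],degrees=True).as_matrix()
    lip=mouth+d*s+n*lat+np.array([0,0,z])
    return lip-Rm@[.083,0,-.018]+Rm@[0,0,-.013], Rm@F
E
python3 - <<'E'
from tgt import *
print(tg,pre); delta(pre,Rtool)
E
```

```text
[ 0.58401643 -0.38661633  0.02889117] [ 0.60838607 -0.38404208  0.11549079]
shift units [2.39 6.56 6.14] turn units [ 0.0008 -0.0878  0.006 ]
```

Emit:
move_arm:
  plan:
    - [0.4,1,0.8,0,0,0]
    - [0.4,1,0.8,0,0,0]
    - [0.4,1,0.8,0,0,0]
    - [0.4,1,0.8,0,0,0]
    - [0.4,1,0.8,0,0,0]
  claw: 0

```text
clock: 3.25
position: [0.5932, -0.3502, 0.1677]
tool_rot: [3.141, 0.001, 0.121]
force: [-0.1, 0.5, -0.1]
grip_width: 0.0426
```

Emit:
move_arm:
  plan:
    - [0.4,1,1,0,0,0]
    - [0,0.6,0.9,0,0,0]
    - [0,0,0,0,-0.044,0.003]
    - [0,0,0,0,-0.044,0.003]
    - [0,0,0,0,0,0]

```text
clock: 3.75
position: [0.6095, -0.3845, 0.1187]
tool_rot: [3.141, 0.284, 0.106]
force: [-0.1, 0.5, -1.4]
grip_width: 0.0424
```

Run:
```python
from tgt import *
s=bot.observe();print(s["clock"],s["position"],s["tool_rot"],s["grip_width"],s["force"])
delta(tg,Rtool)
import pickle
c=viewer.camera_info("wrist");im=viewer.grab_frame("wrist")[:,:,::-1]
cv2.imwrite("pics/w3.png",im);pickle.dump(c,open("w3.pkl","wb"))
crop("pics/w3.png","pics/w3b.png",0,0,512,384,1.5)
X=np.array([(83,15,-16),(83,-15,-16),(63,40,-15),(63,-40,-15),(-67,40,-15),(24,8,15),(24,-8,15),(-24,8,15),(-24,-8,15)])/1000
print((proj(c,X@Rc.T+g)*1.5).round(0).tolist())
```

```text
3.75 [ 0.60945316 -0.38451525  0.11866746] [3.1414509  0.28394019 0.10605245] 0.04243651264519809 [-0.1041405   0.53679117 -1.43759965]
shift units [ 0.03 -0.02  3.73] turn units [0.0001 0.0026 0.0002]
[[357.0, 127.0], [418.0, 127.0], [308.0, 169.0], [467.0, 169.0], [319.0, 399.0], [370.0, 258.0], [405.0, 258.0], [371.0, 353.0], [403.0, 353.0]]
```

View pics/w3b.png

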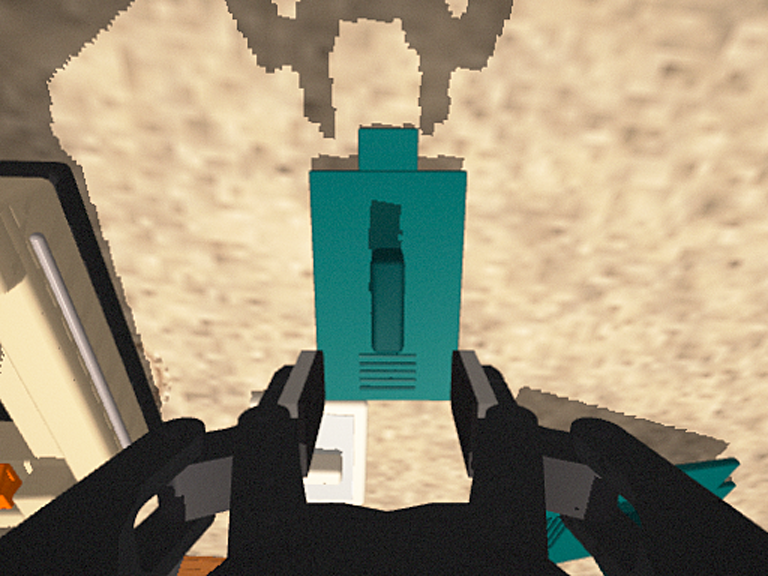

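Emit:
move_arm:
  plan:
    - [0,0,1,0,0,0]
    - [0,0,1,0,0,0]
    - [0,0,0.9,0,0.002,0]
    - [0,0,0.5,0,0,0]
    - [0,0,0.2,0,0,0]

```text
clock: 4.3
position: [0.5829, -0.3898, 0.0341]
tool_rot: [3.139, 0.271, 0.101]
force: [-0.2, -0.4, 0.1]
grip_width: 0.043
```

Run:
```python
from tgt import *
s=bot.observe();print(s["clock"],s["position"],s["tool_rot"],s["grip_width"],s["force"])
delta(tg,Rtool)
```

```text
4.3 [ 0.58293154 -0.38975376  0.034111  ] [3.13914819 0.27071444 0.10143128] 0.042952278329087455 [-0.16163459 -0.4191023   0.14813099]
shift units [ 0.11 -0.12  0.19] turn units [ 0.0005 -0.0016 -0.0012]
```

Emit:
move_arm:
  plan:
    - [0.1,-0.1,0.1,0,-0.001,0]
    - [0,0,0,0,0,0]

```text
clock: 4.5
position: [0.5866, -0.3856, 0.0321]
tool_rot: [3.139, 0.272, 0.103]
force: [1.4, -0.5, -0.2]
grip_width: 0.0427
```

Run:
```python
from tgt import *
s=bot.observe();print(s["clock"],s["position"],s["tool_rot"],s["grip_width"],s["force"])
delta(tg,Rtool)
```

```text
4.5 [ 0.58663162 -0.38559861  0.03209683] [3.13889246 0.27229851 0.10324479] 0.04270363748849306 [ 1.41997508 -0.53291864 -0.21455005]
shift units [-0.07  0.03  0.15] turn units [ 0.0007 -0.0011 -0.0006]
```

Emit:
move_arm:
  plan:
    - [-0.05,0,0.12,0,-0.001,0]
    - [0,0,0,0,0,0]

```text
clock: 4.7
position: [0.5839, -0.3862, 0.0292]
tool_rot: [3.139, 0.276, 0.103]
force: [-1.0, -1.3, -0.2]
grip_width: 0.0426
```

Emit:
move_arm:
  plan:
    - [0,0,0,0,0,0]
    - [0,0,0,0,0,0]
    - [0,0,0,0,0,0]
    - [0,0,0,0,0,0]
  claw: 1
  force: 60

```text
clock: 5.1
position: [0.5839, -0.3863, 0.0293]
tool_rot: [3.139, 0.276, 0.103]
force: [-0.4, 0.4, 2.0]
grip_width: 0.015
```

Run:
```python
from tgt import *
s=bot.observe();print(s["clock"],s["position"],s["tool_rot"],s["grip_width"],s["force"])
delta(tg,Rtool)
R,p=Rt(); print("lift target:"); delta(p+[0,0,.1],R)
```

```text
5.1 [ 0.58391233 -0.38629181  0.02926065] [3.13866013 0.27628049 0.10269417] 0.015034483194727494 [-0.37874412  0.44709003  2.04085664]
shift units [0.01 0.01 0.01] turn units [ 0.0007  0.0002 -0.0008]
lift target:
shift units [-1.09  0.01 -3.85] turn units [0. 0. 0.]
```

Emit:
move_arm:
  plan:
    - [-0.13,0,-0.48,0,0,0]
    - [-0.27,0,-0.96,0,0,0]
    - [-0.27,0,-0.96,0,0,0]
    - [-0.27,0,-0.96,0,0,0]
    - [-0.27,0,-0.96,0,0,0]

```text
clock: 5.6
position: [0.5842, -0.3858, 0.1431]
tool_rot: [3.139, 0.276, 0.103]
force: [-0.8, -0.0, -0.8]
grip_width: 0.0152
```

Run:
```python
from tgt import *
s=bot.observe();print(s["clock"],s["position"],s["tool_rot"],s["grip_width"],s["force"])
# pre-hook: lip 45mm behind mouth, 40 up
p,R=toolfor(-.045,.04,15.8); print(p); delta(p,R)
import pickle
c=viewer.camera_info("wrist");im=viewer.grab_frame("wrist")[:,:,::-1]
cv2.imwrite("pics/w4.png",im);pickle.dump(c,open("w4.pkl","wb"))
cv2.imwrite("pics/s4.png",viewer.grab_frame("scene")[:,:,::-1])
crop("pics/w4.png","pics/w4b.png",0,0,512,384,1.5)
Rn,pn=Rt();Rn=Rn@F;gg=pn-Rn@[0,0,-.013]
X=np.array([(83,15,-16),(83,-15,-16),(63,40,-15),(63,-40,-15),(-67,40,-15),(24,8,15),(24,-8,15),(-24,8,15),(-24,-8,15)])/1000
print((proj(c,X@Rn.T+gg)*1.5).round(0).tolist())
```

```text
5.6 [ 0.58417153 -0.38577978  0.14310594] [3.13881277 0.27601856 0.10274945] 0.01518199554320326 [-0.80361869 -0.04006445 -0.83886032]
[ 0.45828809 -0.15178344  0.11891035]
shift units [-3.63 -9.83  2.01] turn units [0.0021 0.0001 0.0042]
[[342.0, 107.0], [445.0, 107.0], [261.0, 178.0], [525.0, 178.0], [287.0, 527.0], [363.0, 336.0], [424.0, 336.0], [365.0, 488.0], [420.0, 488.0]]
```

View pics/w4b.png

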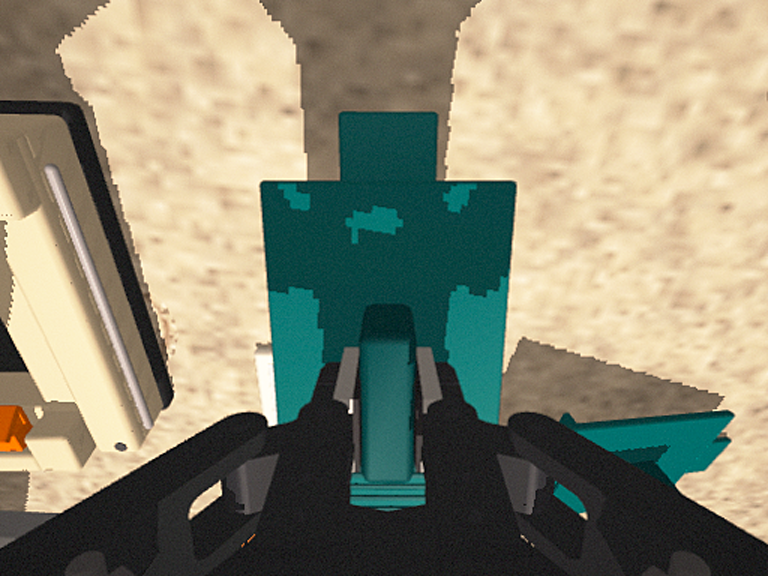

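```bash
cat > rel.py <<'E'
from tgt import *
from scipy.optimize import least_squares
# cover pose relative to tool: fit from corners in a wrist picture; camera fixed in tool
ct=np.array([.07035,-.0007,-.1439]) ; Act=None
def relfit(px,ci,R,p,keys):
    M={"LL":(83,15,-16),"LR":(83,-15,-16),"FL":(63,40,-15),"FR":(63,-40,-15),"RL":(-67,40,-15),"RR":(-67,-40,-15),"fFL":(24,8,15),"fFR":(24,-8,15)}
    X=np.array([M[k] for k in keys])/1000; px=np.array(px,float)
    def W(q):
        Rr=Ro.from_rotvec(q[3:]).as_matrix()
        Rcov=R@F@Rr; g=p+R@F@q[:3]   # q[:3]: grip in flipped tool axes
        return X@Rcov.T+g
    def res(q): return np.r_[(proj(ci,W(q))-px).ravel(), (q[3]*180/np.pi)/1., (q[4]*180/np.pi)/2.,(q[5]*180/np.pi)/2.]
    r=least_squares(res,[0,0,.013,0,0,0]); return r
E
python3 - <<'E'
from rel import *
import pickle
s=bot.observe();print(s["clock"],s["position"])
c=pickle.load(open("w4.pkl","rb"))
Rcam=np.array(c["R"]);o=-Rcam.T@np.array(c["t"])
R=Ro.from_euler("xyz",[3.13881277,0.27601856,0.10274945]).as_matrix()
print("cam in tool now",R.T@(o-np.array([0.58417153,-0.38577978,0.14310594])))
f2=lambda p:((p[0]+.5)/1.5-.5,(p[1]+.5)/1.5-.5)
r=relfit([f2(p) for p in [(340,112),(437,112),(261,181),(516,181)]],c,R,np.array([0.58417153,-0.38577978,0.14310594]),["LL","LR","FL","FR"])
print(r.x[:3]*1000,r.x[3:]*180/np.pi,r.fun.round(2))
E
```

```text
5.7 [ 0.58561299 -0.38669495  0.14568232]
cam in tool now [ 0.06994964 -0.00057423 -0.14365551]
[-0.324975    0.28094271 10.88715598] [-0.00226233  0.03982919  0.02118795] [-0.59  0.39  0.6   0.38  0.02 -0.4  -0.03 -0.4  -0.    0.02  0.01]
```

View pics/s4.png

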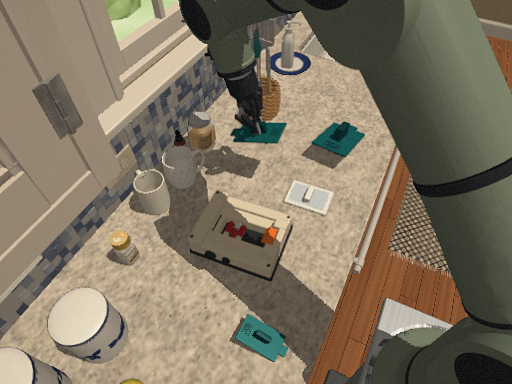

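Emit:
move_arm:
  plan:
    - [-0.2,-0.6,0,0,0,0]
    - [-0.4,-1,0,0,0,0]
    - [-0.4,-1,0,0,0,0]
    - [-0.4,-1,0,0,0,0]
    - [-0.4,-1,0,0,0,0]

```text
clock: 6.2
position: [0.5285, -0.2749, 0.1533]
tool_rot: [3.139, 0.277, 0.103]
force: [0.4, -0.3, -1.0]
grip_width: 0.0148
```

Emit:
move_arm:
  plan:
    - [-0.4,-1,0,0,0,0]
    - [-0.4,-1,0.2,0,0,0]
    - [-0.4,-1,0.4,0,0,0]
    - [-0.4,-1,0.4,0.001,0,0.002]
    - [-0.2,-0.6,0.4,0.001,0,0.002]

```text
clock: 6.7
position: [0.464, -0.1652, 0.1317]
tool_rot: [-3.141, 0.276, 0.091]
force: [0.4, 0.4, -1.9]
grip_width: 0.0149
```

Emit:
move_arm:
  plan:
    - [0,0,0,0,0,0]
    - [0,0,0,0,0,0]

```text
clock: 6.9
position: [0.4651, -0.1672, 0.1318]
tool_rot: [3.141, 0.276, 0.09]
force: [0.3, -0.4, -2.3]
grip_width: 0.0148
```

```bash
sed -i 's/\[0,0,-.013\], Rm/[0,0,-.0115], Rm/' tgt.py
python3 - <<'E'
from tgt import *
import pickle
s=bot.observe();print(s["clock"],s["position"],s["tool_rot"],s["grip_width"],s["force"])
p,R=toolfor(-.045,.04,15.8); print(p); delta(p,R)
c=viewer.camera_info("wrist");im=viewer.grab_frame("wrist")[:,:,::-1]
cv2.imwrite("pics/w5.png",im);pickle.dump(c,open("w5.pkl","wb"))
cv2.imwrite("pics/s5.png",viewer.grab_frame("scene")[:,:,::-1])
crop("pics/w5.png","pics/w5b.png",0,0,512,384,1.5)
crop("pics/s5.png","pics/s5b.png",170,120,330,280,4)
E
```

```text
6.9 [ 0.46511411 -0.16720209  0.13181029] [3.14135836 0.27621219 0.08998511] 0.014781421870171384 [ 0.27941883 -0.42023428 -2.29439837]
[ 0.4586949  -0.15174714  0.12035368]
shift units [-0.07 -0.64  0.5 ] turn units [0.0002 0.0001 0.0003]
```

View pics/w5b.png

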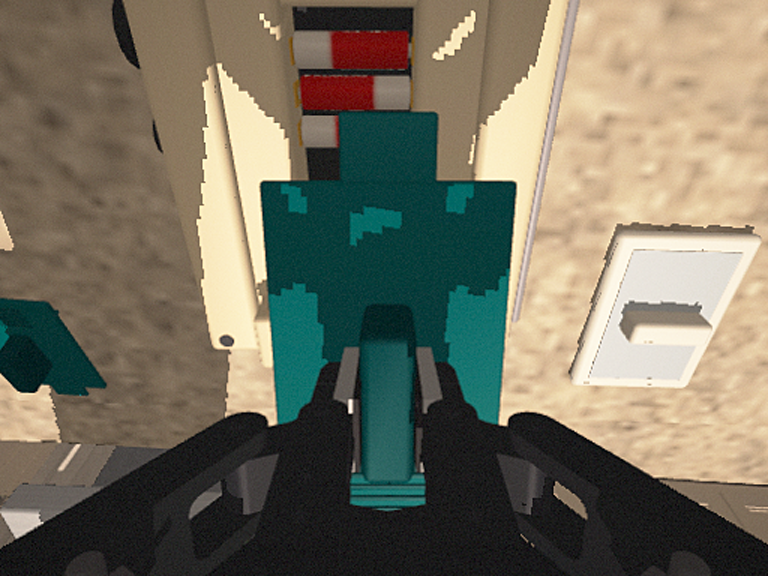

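View pics/s5b.png

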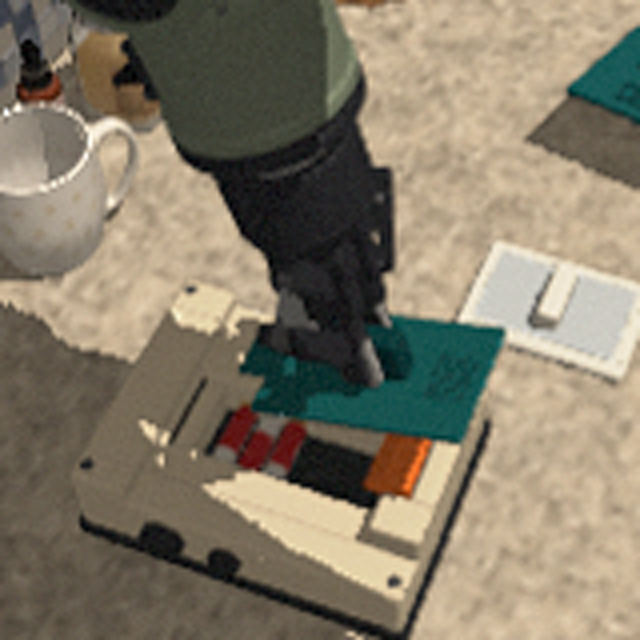

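Run:
```python
from tgt import *
R0,p=Rt()
for s,z in [(-.025,.025),(-.012,.011),(0,.003),(.0165,-.0025)]:
    q,R=toolfor(s,z,15.8); print(s,z,(R0.T@(q-p)/.025).round(2)); p=q
print(bot.observe()["clock"])
```

```text
-0.025 0.025 [ 0.86 -0.66  0.86]
-0.012 0.011 [ 0.65 -0.    0.4 ]
0 0.003 [ 0.55 -0.    0.18]
0.0165 -0.0025 [ 0.69 -0.    0.03]
7.0
```

Emit:
move_arm:
  plan:
    - [0.4,-0.33,0.43,0,0,0]
    - [0.4,-0.33,0.43,0,0,0]
    - [0,0,0,0,0,0]
    - [0,0,0,0,0,0]

```text
clock: 7.4
position: [0.4766, -0.149, 0.1047]
tool_rot: [-3.141, 0.278, 0.091]
force: [-0.6, -1.0, -0.9]
grip_width: 0.0149
```

Run:
```python
from tgt import *
R0,p=Rt(); ob=bot.observe();print(ob["clock"],ob["tool_rot"],ob["force"])
for s,z in [(-.025,.025),(-.012,.011),(0,.003),(.0165,-.0025)]:
    q,R=toolfor(s,z,15.8); print(s,z,(R0.T@(q-p)/.025).round(2)); p=q
cv2.imwrite("pics/s6.png",viewer.grab_frame("scene")[:,:,::-1])
crop("pics/s6.png","pics/s6b.png",170,140,310,280,4.2)
```

```text
7.4 [-3.14113436  0.27773602  0.09064994] [-0.59624691 -1.00810195 -0.93640602]
-0.025 0.025 [ 0.07  0.05 -0.05]
-0.012 0.011 [0.65 0.   0.4 ]
0 0.003 [0.55 0.   0.18]
0.0165 -0.0025 [0.7  0.   0.03]
```

View pics/s6b.png

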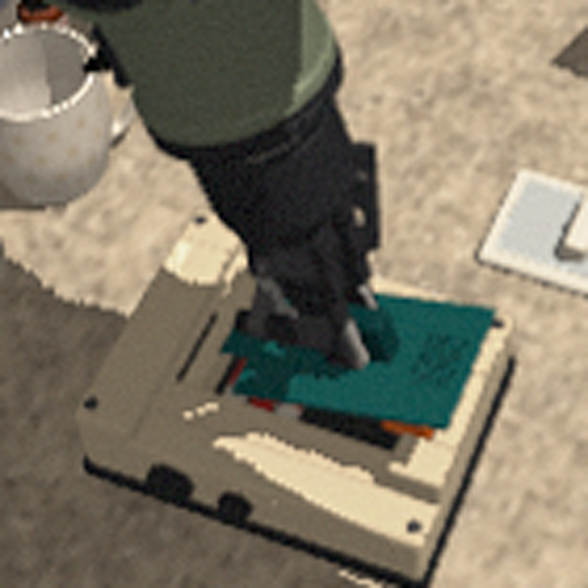

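Emit:
move_arm:
  plan:
    - [0.36,0.03,0.18,0,0,0]
    - [0.36,0.02,0.17,0,0,0]
    - [0.28,0,0.09,0,0,0]
    - [0.27,0,0.09,0,0,0]
    - [0,0,0,0,0,0]

```text
clock: 7.95
position: [0.5042, -0.1479, 0.0833]
tool_rot: [-3.141, 0.277, 0.09]
force: [-0.3, -0.4, -0.7]
grip_width: 0.0152
```

Run:
```python
from tgt import *
R0,p=Rt(); ob=bot.observe();print(ob["clock"],ob["tool_rot"],ob["force"])
for s,z in [(0,.003),(.0165,-.0025)]:
    q,R=toolfor(s,z,15.8); print(s,z,(R0.T@(q-p)/.025).round(2)); p=q
cv2.imwrite("pics/s7.png",viewer.grab_frame("scene")[:,:,::-1])
crop("pics/s7.png","pics/s7b.png",170,140,310,280,4.2)
cv2.imwrite("pics/w7.png",viewer.grab_frame("wrist")[:,:,::-1])
```

```text
7.95 [-3.14120029  0.27680256  0.09017748] [-0.32558706 -0.35833786 -0.71392692]
0 0.003 [-0.03 -0.01  0.  ]
0.0165 -0.0025 [0.69 0.   0.03]
```

View pics/s7b.png

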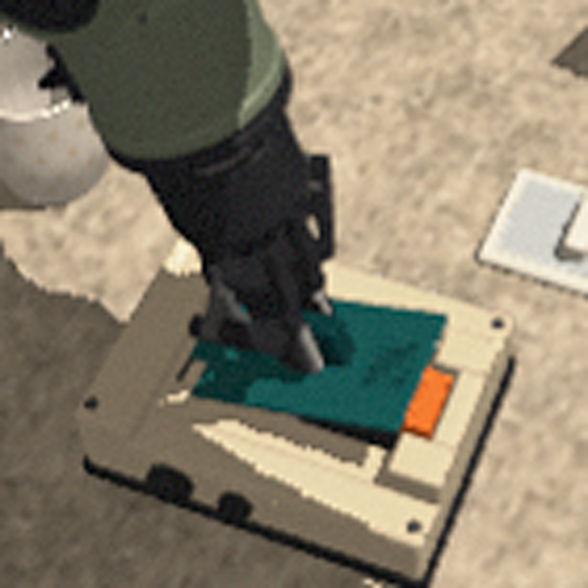

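View pics/w7.png

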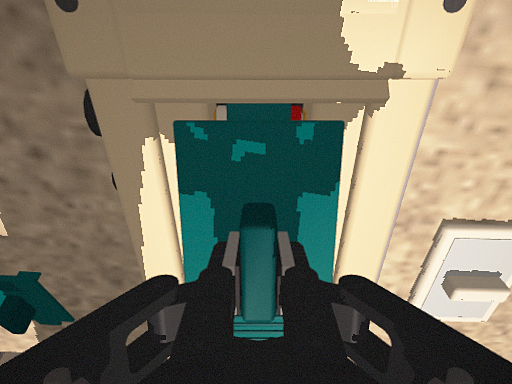

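Emit:
move_arm:
  plan:
    - [0.2,0,0.01,0,0,0]
    - [0.2,0,0.01,0,0,0]
    - [0.15,0,0.01,0,0,0]
    - [0.1,0,0,0,0,0]
    - [0,0,0,0,0,0]

```text
clock: 8.55
position: [0.5193, -0.1467, 0.0787]
tool_rot: [-3.141, 0.276, 0.09]
force: [-0.0, -0.1, -0.8]
grip_width: 0.0147
```

Run:
```python
from tgt import *
R0,p=Rt(); ob=bot.observe();print(ob["clock"],ob["tool_rot"],ob["force"],ob["moment"])
for s,z in [(.0165,-.0025)]:
    q,R=toolfor(s,z,15.8); print(s,z,(R0.T@(q-p)/.025).round(2)); p=q
cv2.imwrite("pics/s8.png",viewer.grab_frame("scene")[:,:,::-1])
crop("pics/s8.png","pics/s8b.png",170,140,310,280,4.2)
cv2.imwrite("pics/w8.png",viewer.grab_frame("wrist")[:,:,::-1])
```

```text
8.55 [-3.14147164  0.2764852   0.08990042] [-0.04439108 -0.12465016 -0.84673384] [ 0.02170948 -0.34294752 -0.02540134]
0.0165 -0.0025 [ 0.04 -0.01  0.02]
```

View pics/s8b.png

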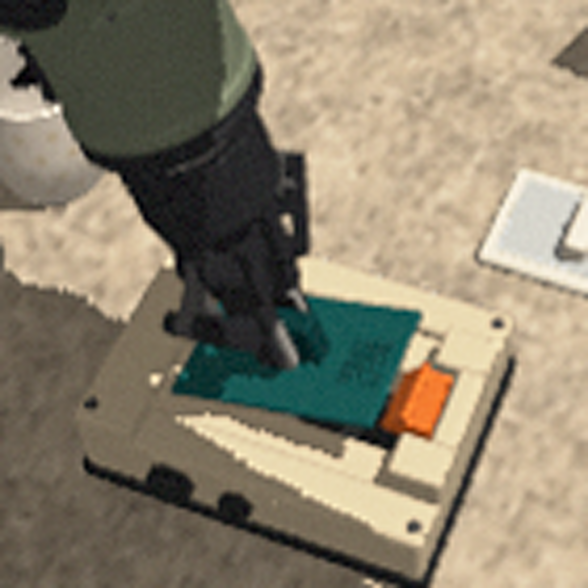

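View pics/w8.png

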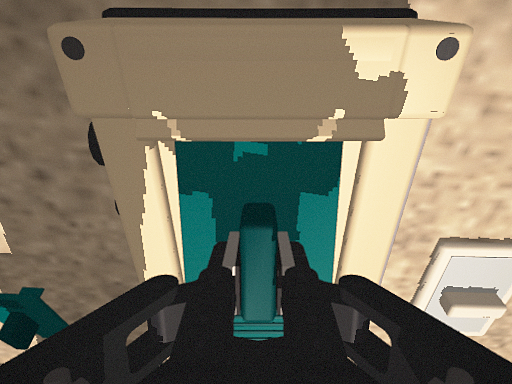

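Run:
```python
from tgt import *
R0,p0=Rt(); print(bot.observe()["clock"])
for k,(s,z,pi) in enumerate([(.017,-.0025,14),(.017,-.002,12),(.017,-.0015,10),(.017,-.001,8),(.017,-.0005,6),(.017,0,4),(.017,.0005,2),(.017,.0005,0),(.017,0,-1)]):
    q,R=toolfor(s,z,pi); print(pi,(R0.T@(q-p0)/.025).round(3),(Ro.from_matrix(R0.T@R).as_rotvec()/np.pi).round(4)); R0,p0=R,q
```

```text
8.65
14 [ 0.065 -0.018  0.122] [0.     0.0103 0.0002]
12 [-0.012  0.     0.097] [-0.      0.0111 -0.    ]
10 [-0.011 -0.     0.096] [0.     0.0111 0.    ]
8 [-0.011  0.     0.096] [-0.      0.0111  0.    ]
6 [-0.01   0.     0.096] [-0.      0.0111 -0.    ]
4 [-0.009 -0.     0.096] [0.     0.0111 0.    ]
2 [-0.008  0.     0.096] [ 0.      0.0111 -0.    ]
0 [-0.007 -0.     0.116] [0.     0.0111 0.    ]
-1 [-0.004  0.     0.078] [ 0.      0.0056 -0.    ]
```

Emit:
move_arm:
  plan:
    - [0.06,0,0.12,0,0.011,0]
    - [-0.01,0,0.1,0,0.011,0]
    - [-0.01,0,0.1,0,0.011,0]
    - [-0.01,0,0.1,0,0.011,0]
    - [0,0,0,0,0,0]
  force: 110

```text
clock: 9.15
position: [0.5165, -0.1473, 0.0685]
tool_rot: [3.142, 0.138, 0.089]
force: [-0.1, 1.3, -0.0]
grip_width: 0.0141
```

Run:
```python
from tgt import *
ob=bot.observe();print(ob["clock"],ob["tool_rot"],ob["force"],ob["moment"])
q,R=toolfor(.017,-.001,8); delta(q,R)
cv2.imwrite("pics/s9.png",viewer.grab_frame("scene")[:,:,::-1])
crop("pics/s9.png","pics/s9b.png",170,140,310,280,4.2)
```

```text
9.15 [3.14157616 0.13822064 0.08899058] [-0.08677775  1.29812827 -0.0040183 ] [ 0.00895706 -0.23379755  0.17985588]
shift units [ 0.03 -0.03 -0.  ] turn units [ 0.     -0.0004 -0.    ]
```

View pics/s9b.png

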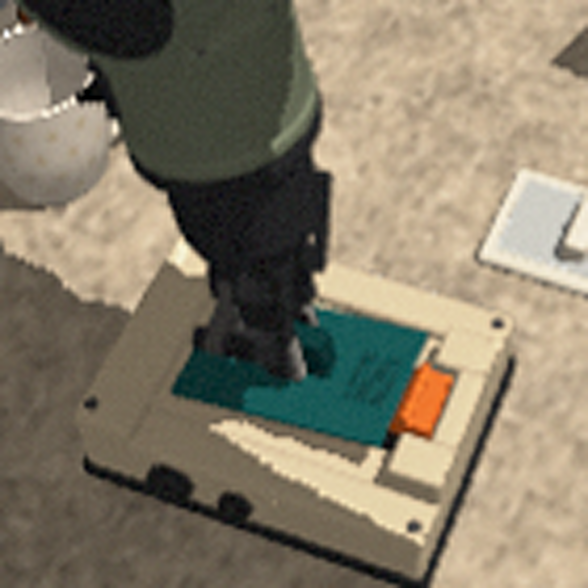

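Rear edge is about to meet the catch's slope; continue pivoting in small steps.

Emit:
move_arm:
  plan:
    - [0.02,0,0.1,0,0.011,0]
    - [-0.01,0,0.1,0,0.011,0]
    - [0,0,0,0,0,0]

```text
clock: 9.5
position: [0.5173, -0.1471, 0.0636]
tool_rot: [3.141, 0.068, 0.089]
force: [4.1, -0.0, 2.3]
grip_width: 0.014
```

Run:
```python
from tgt import *
ob=bot.observe();print(ob["clock"],ob["tool_rot"],ob["force"],ob["moment"])
q,R=toolfor(.017,-.0,4); delta(q,R)
```

```text
9.5 [3.14149237 0.06834077 0.08944884] [ 4.13828456 -0.03233114  2.254801  ] [-0.11312775 -0.66869212 -0.25103692]
shift units [-0.04 -0.02 -0.  ] turn units [ 0.     -0.0005  0.0001]
```

Emit:
move_arm:
  plan:
    - [-0.01,0,0.1,0,0.011,0]
    - [-0.01,0,0.12,0,0.011,0]
    - [0,0,0,0,0,0]

```text
clock: 9.8
position: [0.516, -0.1471, 0.0579]
tool_rot: [-3.141, 0.001, 0.089]
force: [-0.4, -0.2, -1.3]
grip_width: 0.0141
```

Run:
```python
from tgt import *
ob=bot.observe();print(ob["clock"],ob["tool_rot"],ob["force"],ob["moment"])
q,R=toolfor(.017,.0005,0); delta(q,R)
cv2.imwrite("pics/s10.png",viewer.grab_frame("scene")[:,:,::-1])
crop("pics/s10.png","pics/s10b.png",170,140,310,280,4.2)
```

```text
9.8 [-3.14148122e+00  9.52936288e-04  8.94817457e-02] [-0.35982484 -0.16642983 -1.32197606] [ 0.0301928  -0.00429284  0.01960553]
shift units [-0.02 -0.02 -0.02] turn units [-0.      0.0003  0.0001]
```

View pics/s10b.png

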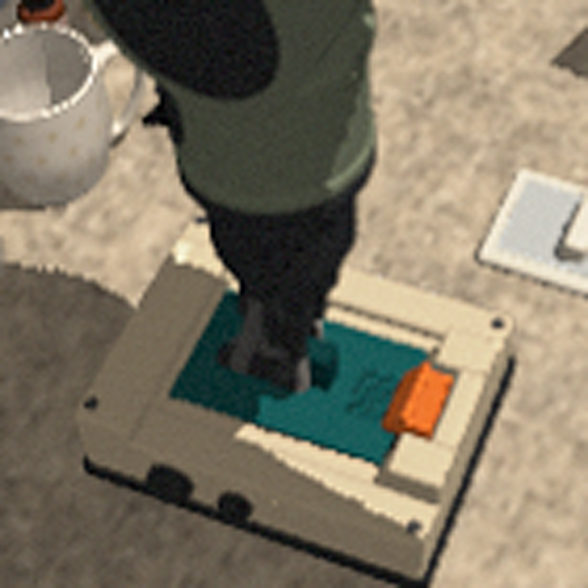

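Emit:
move_arm:
  plan:
    - [0,0,0.05,0,0.002,0]
    - [0,0,0.04,0,0,0]
    - [0,0,0,0,0,0]

```text
clock: 10.15
position: [0.5168, -0.1472, 0.0565]
tool_rot: [3.141, -0.006, 0.09]
force: [-2.4, 0.0, 20.7]
grip_width: 0.0146
```

Run:
```python
from tgt import *
ob=bot.observe();print(ob["clock"],ob["position"],ob["tool_rot"],ob["force"],ob["moment"])
q,R=toolfor(.017,.0005,0); delta(q,R)
```

```text
10.15 [ 0.51682571 -0.14716218  0.05649055] [ 3.14109699 -0.00577705  0.09023037] [-2.38104714e+00  1.72748105e-03  2.06931723e+01] [-0.15388441  1.62541907  0.30658168]
shift units [-0.05 -0.02 -0.08] turn units [ 0.0002 -0.0018  0.0004]
```

Emit:
move_arm:
  plan:
    - [0,0,-0.06,0,-0.002,0]
    - [0,0,0,0,0,0]

```text
clock: 10.35
position: [0.5166, -0.147, 0.0573]
tool_rot: [3.142, 0.001, 0.09]
force: [1.0, -0.9, 0.0]
grip_width: 0.0141
```

Emit:
move_arm:
  plan:
    - [0,0,0,0,0,0]
    - [0,0,0,0,0,0]
    - [0,0,0,0,0,0]
  claw: 0.1
  force: 20

```text
clock: 10.65
position: [0.5162, -0.147, 0.057]
tool_rot: [-3.141, 0.0, 0.09]
force: [0.9, 0.7, 0.1]
grip_width: 0.0386
```

Emit:
move_arm:
  plan:
    - [0,0,-0.3,0,0,0]
    - [0,0,-0.8,0,0,0]
    - [0,0,-1,0,0,0]
    - [0,0,-1,0,0,0]
    - [0,0,-1,0,0,0]

```text
clock: 11.15
position: [0.5161, -0.147, 0.1612]
tool_rot: [-3.142, -0.0, 0.09]
force: [0.4, -0.6, -1.0]
grip_width: 0.0383
```

Emit:
move_arm:
  plan:
    - [-0.8,0,-1,0,0,0]
    - [-1,0,-1,0,0,0]
    - [-1,0,-0.5,0,0,0]
    - [-0.5,0,0,0,0,0]
    - [0,0,0,0,0,0]

```text
clock: 11.65
position: [0.4331, -0.1548, 0.2225]
tool_rot: [3.141, -0.0, 0.089]
force: [-0.5, -0.4, -0.2]
grip_width: 0.0385
```

Run:
```python
from tgt import *
import pickle
ob=bot.observe();print(ob["clock"],ob["position"],ob["tool_rot"],ob["force"],ob["grip_width"])
cv2.imwrite("pics/s11.png",viewer.grab_frame("scene")[:,:,::-1])
c=viewer.camera_info("wrist");pickle.dump(c,open("w11.pkl","wb"))
cv2.imwrite("pics/w11.png",viewer.grab_frame("wrist")[:,:,::-1])
crop("pics/s11.png","pics/s11b.png",170,140,310,280,4.2)
crop("pics/w11.png","pics/w11b.png",130,60,390,260,3)
# expected points for shut cover
Rm=Ro.from_euler("xyz",[0,0,5.1],degrees=True).as_matrix()
X=np.array([(63,40,-15),(63,-40,-15),(-67,40,-15),(-67,-40,-15),(24,8,15),(24,-8,15),(-24,8,15),(-24,-8,15),(-47,0,-15)])/1000
lip=mouth+d*.017+np.array([0,0,.0005]); g=lip-Rm@[.083,0,-.018]
print(((proj(c,X@Rm.T+g)-[130,60])*3).round(0).tolist())
```

```text
11.65 [ 0.43306726 -0.15476998  0.22249564] [ 3.14118201e+00 -4.02174296e-04  8.87698216e-02] [-0.53785653 -0.38830835 -0.23111686] 0.03849818707592421
[[253.0, -126.0], [518.0, -126.0], [268.0, 301.0], [501.0, 301.0], [357.0, 1.0], [413.0, 1.0], [358.0, 176.0], [412.0, 176.0], [385.0, 242.0]]
```

View pics/s11b.png

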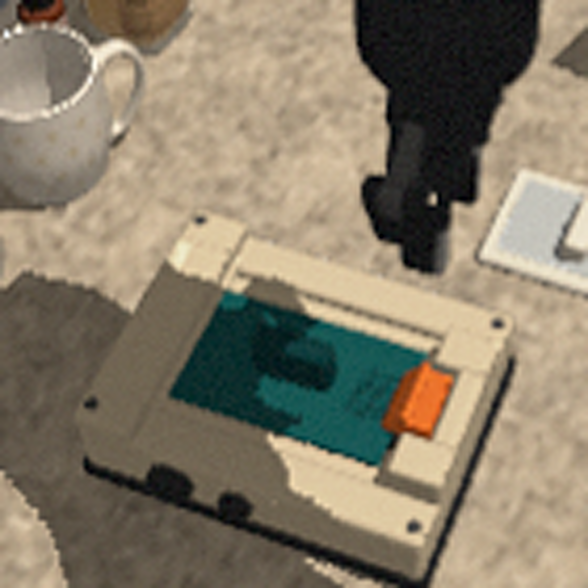

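View pics/w11b.png

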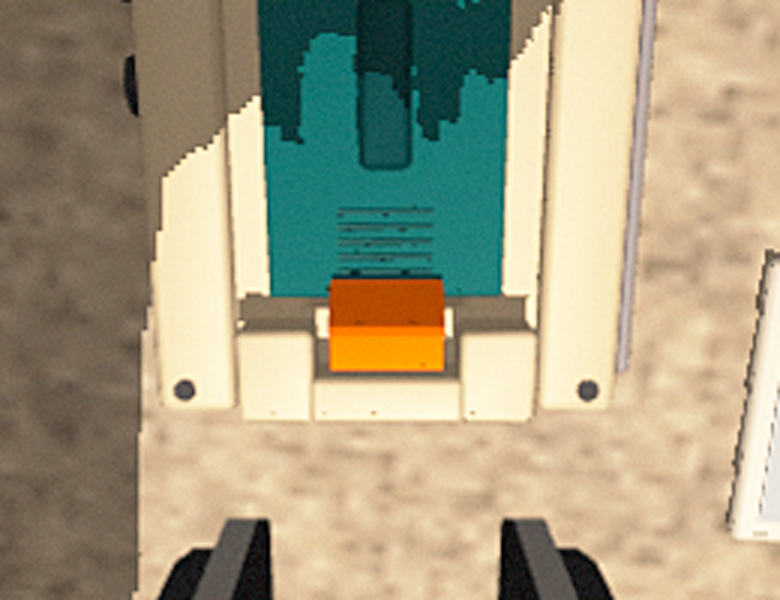

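Run:
```python
from h import *
print(workorder.job_done(), bot.observe()["clock"])
```

```text
the job is handed in; nothing more can be done
the job is handed in; nothing more can be done
```

The middle-sized cover is fitted in the radio, released, and the job was handed in at about 11.8 s of the 48 s allowed. I gripped it by the fin, slid its front lip into the slot at about 16° tilt, then pivoted the rear end down until it snapped under the orange catch. `job_done` gives no verdict, so the result rests on my own checks.

- **Catch:** the push-back force I felt while pivoting dropped to zero at level. The last pictures show the cover flat, with the catch back at its rest position and covering about 6 mm of the rear edge.
- **Seating:** a test press of about 21 N met solid support. The arm is clear and touching nothing.
- **Lip depth:** the final wrist picture puts the cover 1–2 mm farther forward than I planned. By my estimate the lip is about 18.5 mm in, within the 14–20 mm allowed.
- **Disagreements:** my height measurements differed from the text by 1–2 mm. After lifting, the cover also sat about 2 mm lower in the grip than expected, and I corrected for part of that before hooking.

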